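# Uncover the warmer and hold the corn basket over the well to drain

## Robot

A 7-joint arm with a two-finger parallel gripper is mounted at the origin on the work surface. World frame = base frame: x ahead of the robot, y to its left, z up, the work surface at z = 0. Lengths are in m, angles in rad, forces in N, time in s.
With the tool pointing down it reaches from about 0.4 to 0.85 m from the base axis. Payload 10.4 kg.
Tool frame: the origin (TCP) lies at the very end of the fingers, on their centre line; the grasp point (between the pads) lies 19 mm behind it; z points along the fingers, y is the line along which they close (so a half turn about z gives the same grasp; the last joint's range is limited). The gripper opens to 85 mm and grips with 20 to 120 N. Pads are 22 mm wide; open, the fingers measure 114 mm over their backs; the gripper's body (76 mm by 85 mm) begins 54 mm behind the grasp point. The pads swing forward as they close: fully open they stand 13 mm farther back than shut.
Start: joints at [-1.332, 0.332, -0.065, 1.46, 0.022, 1.35, -0.088], TCP at [0.162, 0.604, 0.231] pointing down, gripper open.
Joint ranges: [-2.6, 2.6], [-0.5, 2.12], [-1.47, 1.34], [0.16, 2.42], [-1.27, 4.41], [0.06, 2.06], [-2.6, 2.6]. Speed limits (rad/s): [2.22, 2.22, 2.79, 2.79, 3.14, 3.14, 3.14].

## Interface

Orientations are given as a unit quaternion [x, y, z, w].
In Python, from workcell import * gives the robot as it stands.
- The arm moves only by the tool step_arm, never from a script. Its argument "commands" is one flat list of numbers, 7 for each row, row after row: the finger opening in mm, from 0 to 85.4, then the shift along the world's x, y, z as a fraction of full scale, then the turn, a rotation vector about the world's x, y, z as a fraction of full scale. A call has exactly 10 rows; each row is the pose to reach, as a shift and turn from the pose commanded when the call began, turning the shorter way round; what a row does not reach only later rows make up. Full scale, the value 1, is 0.6 m for a shift and pi rad for a turn. A row lasts 1/8 s, in which the tool goes at most 62.5 mm and 10.7 degrees, less where a joint would pass 70% of its speed; a pose out of reach is approached as far as the arm can. A call with a number of a shift or a turn outside -1 to 1 is refused whole. A call with a gripper value outside its range is refused whole. The fingers move at their own pace and stop on an object; "squeeze" is the grip in N (left out, the last holds). Time passes only in rows, so rows that repeat a pose let the fingers close, or fill a call up. It gives the time, the measured TCP pose, the force, the opening and the grip force at its end, in the units of the state.
- get_obs(): the state, without advancing time (a new reading comes with each control period).
- camera(name): name is "scene" or "top" or "wrist"; returns the picture (480x640x3 uint8, red, green, blue); there is no depth.
- camera_params(name): a dict with "mtx" (3x3 intrinsics, pixels), "extrinsics" (4x4, takes a point from world to camera coordinates); the wrist camera has in their place "tool_from_camera" (4x4, takes a point from camera to tool coordinates, whose origin is the TCP and whose axes are the flange's). Camera axes: x right, y down, z forward; pixel columns grow to the right and rows downward; lengths in m; the calibration is good to about 2 mm. A picture is of the moment at which its call begins: read the wrist's pose just before it. camera_params takes no time and is no camera call.
- hand_in(): hands the job in; it is judged then, once.
The state is a dict: "clock": time; "joint_pos": joint angles; "joint_velocities": joint speeds; "tau": joint torques, N m; "position": TCP position; "ee_rot": TCP orientation; "ft_force": force on the tool from outside, world axes, zero at the start; "torque": the same for the moment, N m; "grip_width": opening from 0.0 (shut) to 1.0 (fully open); "grasp_force": force on a finger pad.
Only numpy, scipy, OpenCV 4.12 (cv2) and the standard library are available. Lean on these libraries where they do the work, as an engineer would, in place of code of your own. Each camera call takes 0.05 s, during which the arm holds its last target. There are 200 camera calls.

## Task

Lift the loose cover straight off the two pins of the food warmer and lay it flat on the bamboo board without dropping it. Then lift the wire basket of corn out of the well by its handle, keeping it level, and finish while still holding it in the gripper, level and still, straight above the open well with its underside at least 4 cm above the warmer's top, so that it can drain. No ear may fall out, and leave the two clay bowls and the salt shaker where they stand.

Things in the scene. Friction and masses are not known exactly. Their poses are not given: they have to be found in the camera images.
- warmer: Fixed metal food warmer, 330 (x) x 226 (y) x 180 high, knob and switch on its -x end. Origin: centre of its underside, on the counter. Flat top at 180 with an open well 250 (x) x 160 (y) in the middle, floor 70 above the counter. Two upright pins, diameter 8, 13 high, on the top at x = -145 and +145, y = 0.
- well_top (a point): Centre of the mouth of the warmer's well, level with its top (180 mm above the warmer's origin).
- cover: Loose flat steel cover, 315 (x) x 195 (y) x 4 thick, 0.5 kg; starts on the warmer's top over the well, its two 13 mm holes (x = +-145) on the pins. Origin: centre of its underside, z up. Black bridge handle over its middle: bar 120 long along y, 14 wide (x), 14 high, its centre 42 above the origin, posts at y = +-48. Pinch the bar with the fingers closing along x.
- basket: Loose wire basket standing in the well, under the cover: 236 (x) x 146 (y), walls 60 high and 4 thick; 0.8 kg with its three ears, nearly balanced. Origin: centre of its underside, z up. Fixed bail across its middle: black grip bar 80 long along y, 12 wide (x), 14 high, its centre 94 above the origin (16 below the warmer's top at the start). Pinch it with the fingers closing along x.
- basket_in (a point): Centre of the basket's inner floor, 4 mm above its origin.
- ear0: Loose ear of corn, 45 thick, 186 long along its x, origin on its axis at mid length; lies lengthwise in the basket, the one on its -y side.
- ear1: The same, the middle ear.
- ear2: The same, the ear on the basket's +y side.
- board: Fixed bamboo cutting board lying on the counter, 340 (x) x 260 (y) x 18 thick, empty, flat. Origin: centre of its underside, z up. It lies to one side of the robot and the warmer to the other; which side varies.
- lime_bowl: Bystander: round clay bowl with four limes, 104 across, 70 high with the limes, between warmer and board, origin at the centre of its underside.
- clay_bowl: Bystander: empty round clay bowl, 104 across, 42 high, between warmer and board, origin at the centre of its underside.
- shaker: Bystander: white salt shaker with a steel cap, 42 across, 80 high, between warmer and board, origin at the centre of its underside.

How it is judged:
By the outcome, as a careful person would: the job done as asked, in the order asked, and still so for the second after the job is handed in, while the arm keeps its last pose, push and grip.
It also fails if it takes over 72 s, if anything falls off the work surface, if the arm or the gripper's body presses on something with over 40 N, if the wrist force passes 120 N, or if a joint passes its speed limit or range.

## Working session

There is one attempt and no reset: what is moved stays moved. The work goes in short steps, Python scripts to look and compute and a tool call to move; the robot and the scene stay as the last step left them, time stands still between calls to the robot, and variables do not carry over. Pictures are saved under pics/ and viewed, at most 10 in all, crops included, and the job is handed in when it is done.

Besides the shell and the picture viewer there is one more tool, called after "Request:" as name(argument=value, ...), one argument or row to a line, values as JSON. step_arm: Moves the arm, as the interface text tells. Its arguments: {"type":"object","properties":{"commands":{"type":"array","items":{"type":"number"}},"squeeze":{"type":"number"}},"required":["commands"]}

```bash
mkdir -p pics; ls; python3 - <<'E'
from workcell import *
import cv2
o=get_obs();print({k:o[k] for k in("clock","position","ee_rot","ft_force","grip_width")})
for n in("top","scene"):
    cv2.imwrite(f"pics/{n}0.png",camera(n)[:,:,::-1]);p=camera_params(n);print(n,p)
print(camera_params("wrist"))
E
```

```text
pics
{'clock': 0.0, 'position': array([0.16168389, 0.60334157, 0.23050687]), 'ee_rot': array([ 1.30536923e-01,  9.91443189e-01, -7.14795250e-04, -5.83906408e-05]), 'ft_force': array([ 0.50184635, -0.30447611, -0.01751068]), 'grip_width': 1.002058607706636}
top {'mtx': array([[495.75512638,   0.        , 317.64835613],
       [  0.        , 495.75512638, 232.33000237],
       [  0.        ,   0.        ,   1.        ]]), 'extrinsics': array([[ 1.89322277e-02, -9.99567377e-01, -2.25084256e-02,
         2.82073056e-04],
       [-9.98948047e-01, -1.79704922e-02, -4.21883850e-02,
         5.65688988e-01],
       [ 4.17656459e-02,  2.32834679e-02, -9.98856101e-01,
         9.76662690e-01],
       [ 0.00000000e+00,  0.00000000e+00,  0.00000000e+00,
         1.00000000e+00]])}
scene {'mtx': array([[530.86507368,   0.        , 318.82914605],
       [  0.        , 530.86507368, 239.7316126 ],
       [  0.        ,   0.        ,   1.        ]]), 'extrinsics': array([[-0.87025957,  0.4924979 ,  0.0097006 ,  0.48850818],
       [ 0.41898295,  0.75042509, -0.51119025, -0.17272112],
       [-0.2590397 , -0.44080382, -0.85941284,  1.23696647],
       [ 0.        ,  0.        ,  0.        ,  1.        ]])}
{'mtx': array([[332.21779284,   0.        , 319.8310555 ],
       [  0.        , 332.21779284, 243.1378827 ],
       [  0.        ,   0.        ,   1.        ]]), 'tool_from_camera': array([[ 8.30404348e-04, -9.56344018e-01, -2.92242073e-01,
         7.54002411e-02],
       [ 9.99999622e-01,  7.18341809e-04,  4.90764867e-04,
        -7.49818974e-04],
       [-2.59410346e-04, -2.92242370e-01,  9.56344253e-01,
        -1.41915384e-01],
       [ 0.00000000e+00,  0.00000000e+00,  0.00000000e+00,
         1.00000000e+00]])}
```

View pics/top0.png

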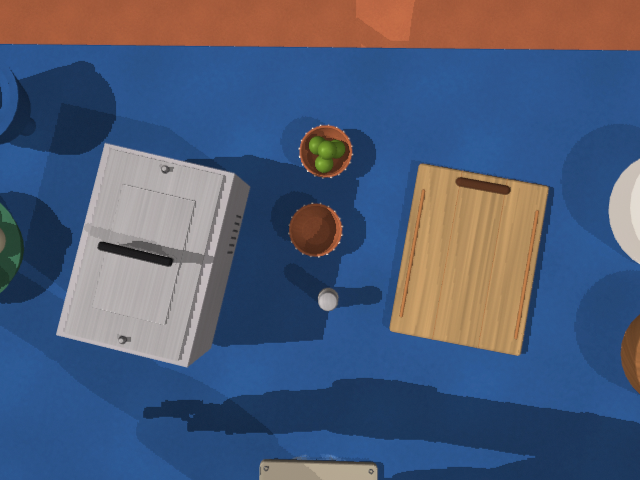

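View pics/scene0.png

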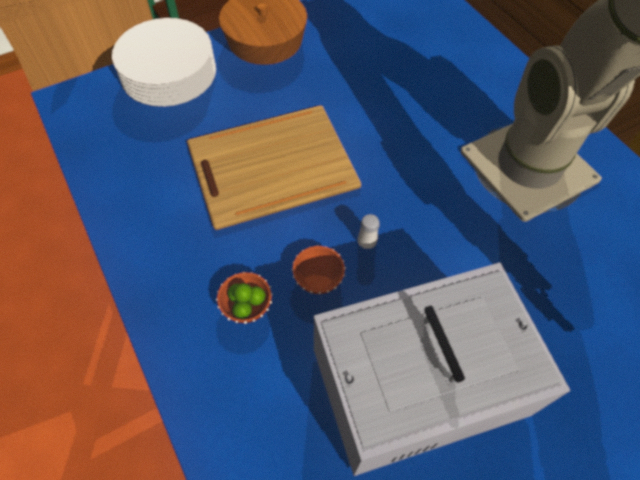

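The top picture shows the warmer on the left, with the cover bar from about (98,246) to (172,263) and pins at (165,169) and (123,340). The board is on the right, corners about (420,163), (549,186), (520,355), (390,331). The bowls are at (326,151) and (316,230), the shaker at (328,299). The scene view agrees, with the bar from (430,308) to (460,381).

```bash
cat > h.py <<'E'
import numpy as np, cv2
from workcell import *
def ray(n,px,z,TW=None):
    p=camera_params(n);E=np.linalg.inv(p["extrinsics"]) if TW is None else TW@p["tool_from_camera"]
    d=E[:3,:3]@np.linalg.inv(p["mtx"])@[px[0],px[1],1];c=E[:3,3]
    return c+d*(z-c[2])/d[2]
def rect(mask):
    cs,_=cv2.findContours(mask.astype(np.uint8),cv2.RETR_EXTERNAL,cv2.CHAIN_APPROX_NONE)
    c=max(cs,key=cv2.contourArea);return cv2.boxPoints(cv2.minAreaRect(c)),cv2.contourArea(c),c
E
python3 - <<'E'
from h import *
im={n:cv2.imread(f"pics/{n}0.png") for n in("top","scene")}
for n,(x0,y0,x1,y1) in dict(top=(85,230,190,275),scene=(415,295,475,390)).items():
    m=np.zeros((480,640),bool);m[y0:y1,x0:x1]=im[n][y0:y1,x0:x1].max(2)<50
    b,a,_=rect(m);P=np.array([ray(n,q,.229)[:2] for q in b]);print(n,"bar",a,P.round(4).tolist(),P.mean(0).round(4),[np.linalg.norm(P[i]-P[i-1]).round(4) for i in range(2)])
p=[ray("top",q,.193) for q in((165,168.5),(122,340))]
print("pins top",p,(p[0]+p[1])/2,np.linalg.norm(p[0]-p[1]),np.degrees(np.arctan2(*(p[0]-p[1])[1::-1])))
p=[ray("scene",q,.19) for q in((348,377),(522,324))];print("pins scene",p,(p[0]+p[1])/2,np.linalg.norm(p[0]-p[1]))
h=cv2.cvtColor(im["top"],cv2.COLOR_BGR2HSV);m=(h[...,0]>10)&(h[...,0]<28)&(h[...,1]>70)&(h[...,2]>90);m[:,:375]=0;m[:,565:]=0;m[:100]=0
b,a,_=rect(m);P=np.array([ray("top",q,.018)[:2] for q in b]);print("board",P.round(3).tolist(),P.mean(0),[np.linalg.norm(P[i]-P[i-1]) for i in range(2)],np.degrees(np.arctan2(*(P[1]-P[0])[::-1])))
for q,z in(((326,151),.04),((316,230),.042),((328,299),.08)):print(ray("top",q,z))
E
```

```text
top bar 535.5 [[0.5248, 0.3505], [0.5374, 0.3479], [0.5121, 0.2314], [0.4996, 0.2341]] [0.5185 0.291 ] [np.float64(0.1191), np.float64(0.0128)]
scene bar 531.0 [[0.5173, 0.2373], [0.5032, 0.2385], [0.5282, 0.3516], [0.5412, 0.3502]] [0.5225 0.2944] [np.float64(0.1153), np.float64(0.0142)]
pins top [array([0.65881352, 0.26022755, 0.193     ]), array([0.37686901, 0.32173768, 0.193     ])] [0.51784127 0.29098262 0.193     ] 0.2885761704739495 -12.307038505735123
pins scene [array([0.66166938, 0.2613655 , 0.19      ]), array([0.38030151, 0.32338354, 0.19      ])] [0.52098545 0.29237452 0.19      ] 0.2881217109342223
board [[0.373, -0.132], [0.707, -0.188], [0.664, -0.445], [0.333, -0.386]] [ 0.51940388 -0.28770723] [np.float64(0.25782545549366814), np.float64(0.339285529259591)] -9.515850140465757
[ 0.72343433 -0.00321126  0.04      ]
[0.56878258 0.01329867 0.042     ]
[ 0.43996801 -0.01229679  0.08      ]
```

Request:
step_arm(
  commands=[85, 0.03, -0.03, 0.08, 0, 0, -0.05, 85, 0.1, -0.09, 0.14, 0, 0, -0.1, 85, 0.19, -0.165, 0.166, 0, 0, -0.16, 85, 0.28, -0.245, 0.166, 0, 0, -0.215, 85, 0.37, -0.32, 0.166, 0, 0, -0.27, 85, 0.45, -0.39, 0.166, 0, 0, -0.325, 85, 0.52, -0.455, 0.166, 0, 0, -0.38, 85, 0.57, -0.495, 0.166, 0, 0, -0.435, 85, 0.596, -0.52, 0.166, 0, 0, -0.485, 85, 0.596, -0.52, 0.166, 0, 0, -0.485],
  squeeze=60,
)

```text
clock: 1.35
position: [0.5205, 0.2897, 0.3304]
ee_rot: [0.78, 0.626, -0.0, 0.0]
ft_force: [-0.5, 0.9, -0.1]
grip_width: 0.995
grasp_force: 0.0
```

```bash
cat >> h.py <<'E'
from scipy.spatial.transform import Rotation as R
def pose():
    o=get_obs();T=np.eye(4);T[:3,:3]=R.from_quat(o["ee_rot"]).as_matrix();T[:3,3]=o["position"];return T,o
def show():
    T,o=pose();print(o["clock"],T[:3,3].round(4),"y-yaw",np.degrees(np.arctan2(T[1,1],T[0,1])).round(2),"z",T[:3,2].round(4),"F",np.round(o["ft_force"],1),"w",o["grip_width"],"g",o["grasp_force"],"j",np.round(o["joint_pos"],2));return T,o
E
python3 - <<'E'
from h import *
T,o=show();im=camera("wrist")[:,:,::-1];cv2.imwrite("pics/w1.png",im)
m=(im.max(2)<50);m[:100]=0
np.save("T1.npy",T)
for c in cv2.findContours(m.astype(np.uint8),0,1)[0]:
    if cv2.contourArea(c)>300:
        b=cv2.boxPoints(cv2.minAreaRect(c));P=np.array([ray("wrist",q,.229,T)[:2] for q in b]);print(b.round().tolist(),P.mean(0).round(4),[np.linalg.norm(P[i]-P[i-1]).round(4) for i in range(2)],P.round(3).tolist())
E
```

```text
1.35 [0.5205 0.2897 0.3304] y-yaw -12.54 z [-2.0e-04 -1.3e-03 -1.0e+00] F [-0.5  0.9 -0.1] w 0.9945455115967943 g 0.0 j [-0.9   0.24  0.39  1.4  -0.09  1.53 -0.73]
[[230.0, 429.0], [248.0, 412.0], [304.0, 473.0], [286.0, 489.0]] [0.4261 0.0973] [np.float64(0.0907), np.float64(0.026)] [[0.399, 0.132], [0.421, 0.146], [0.453, 0.064], [0.431, 0.047]]
[[393.0, 436.0], [503.0, 390.0], [531.0, 456.0], [421.0, 502.0]] [0.6061 0.063 ] [np.float64(0.0915), np.float64(0.1074)] [[0.546, 0.091], [0.649, 0.122], [0.67, 0.038], [0.56, 0.001]]
[[490.0, 406.0], [537.0, 370.0], [620.0, 478.0], [574.0, 514.0]] [0.6949 0.0461] [np.float64(0.1724), np.float64(0.0513)] [[0.637, 0.107], [0.678, 0.136], [0.754, -0.009], [0.71, -0.049]]
[[19.0, 478.0], [106.0, 367.0], [153.0, 403.0], [66.0, 514.0]] [0.2595 0.1437] [np.float64(0.0605), np.float64(0.169)] [[0.18, 0.118], [0.315, 0.22], [0.34, 0.175], [0.203, 0.062]]
[[422.0, 354.0], [447.0, 342.0], [461.0, 370.0], [436.0, 382.0]] [0.5987 0.1619] [np.float64(0.0328), np.float64(0.0232)] [[0.583, 0.174], [0.605, 0.181], [0.614, 0.15], [0.592, 0.142]]
```

View pics/w1.png

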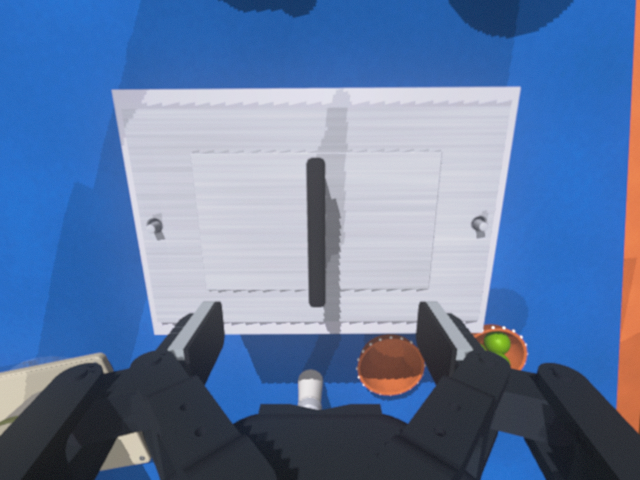

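The wrist view shows the bar upright at columns 307–326, rows 158–306, and the pins at (155,226) and (479,224), with both fingers clear.

```bash
python3 - <<'E'
from h import *
T=np.load("T1.npy");im=cv2.imread("pics/w1.png");m=np.zeros((480,640),bool);m[140:315,290:340]=im[140:315,290:340].max(2)<75
b,a,_=rect(m);P=np.array([ray("wrist",q,.229,T)[:2] for q in b]);print(b.round().tolist(),P.mean(0),[np.linalg.norm(P[i]-P[i-1]).round(4) for i in range(2)])
v=P[1]-P[0] if np.linalg.norm(P[1]-P[0])>.06 else P[2]-P[1];print(np.degrees(np.arctan2(v[1],v[0])))
p=[ray("wrist",q,.19,T) for q in((479,224),(155,226))];d=p[0]-p[1];print(p,sum(p)/2,np.linalg.norm(d),np.degrees(np.arctan2(d[1],d[0])))
E
```

```text
[[308.0, 160.0], [324.0, 160.0], [326.0, 305.0], [310.0, 305.0]] [0.51836245 0.29427055] [np.float64(0.1145), np.float64(0.0114)]
-101.38476414826572
[array([0.65645459, 0.26460636, 0.19      ]), array([0.37948765, 0.32408675, 0.19      ])] [0.51797112 0.29434656 0.19      ] 0.2832818469216161 -12.120533192128505
```

Request:
step_arm(
  commands=[85, -0.0025, 0.0055, -0.06, 0, 0, 0.002, 85, -0.0025, 0.0055, -0.12, 0, 0, 0.002, 85, -0.0025, 0.0055, -0.17, 0, 0, 0.002, 85, -0.0025, 0.0055, -0.2, 0, 0, 0.002, 85, -0.0025, 0.0055, -0.212, 0, 0, 0.002, 40, -0.0025, 0.0055, -0.212, 0, 0, 0.002, 0, -0.0025, 0.0055, -0.212, 0, 0, 0.002, 0, -0.0025, 0.0055, -0.212, 0, 0, 0.002, 0, -0.0025, 0.0055, -0.212, 0, 0, 0.002, 0, -0.0025, 0.0055, -0.212, 0, 0, 0.002],
  squeeze=80,
)

```text
clock: 2.65
position: [0.5182, 0.2952, 0.2045]
ee_rot: [0.777, 0.63, 0.001, 0.0]
ft_force: [-0.5, 0.2, 3.8]
grip_width: 0.146
grasp_force: 79.3
```

Request:
step_arm(
  commands=[0, 0, 0, 0.006, 0, 0, 0, 0, 0, 0, 0.014, 0, 0, 0, 0, 0, 0, 0.022, 0, 0, 0, 0, 0, 0, 0.032, 0, 0, 0, 0, 0, 0, 0.044, 0, 0, 0, 0, 0, 0, 0.06, 0, 0, 0, 0, 0, 0, 0.08, 0, 0, 0, 0, 0, 0, 0.1, 0, 0, 0, 0, 0, 0, 0.115, 0, 0, 0, 0, 0, 0, 0.12, 0, 0, 0],
)

```text
clock: 3.9
position: [0.5181, 0.2952, 0.2765]
ee_rot: [0.777, 0.63, 0.001, 0.0]
ft_force: [0.5, 0.6, -6.4]
grip_width: 0.146
grasp_force: 78.1
```

```bash
python3 - <<'E'
from h import *
show();a=camera("top")[:,:,::-1];b=camera("wrist")[:,:,::-1];cv2.imwrite("pics/l1.png",cv2.resize(np.vstack([a,b]),(400,600)))
E
```

```text
3.9 [0.5181 0.2952 0.2765] y-yaw -11.94 z [ 9.e-04  6.e-04 -1.e+00] F [ 0.5  0.6 -6.4] w 0.14630106808266327 g 78.12303900718689 j [-0.9   0.25  0.38  1.49 -0.09  1.42 -0.73]
```

View pics/l1.png

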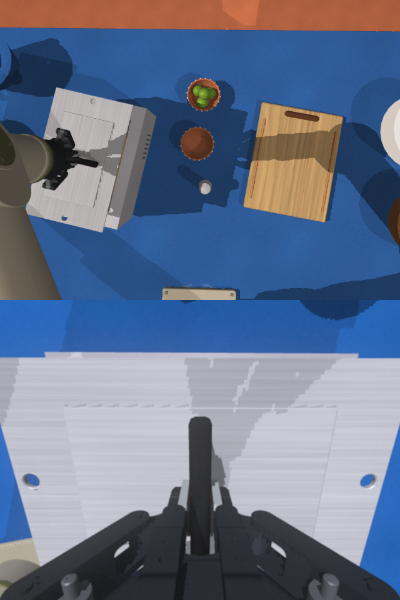

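The top half shows the cover hanging clear of the pins. In the wrist half it is level, with both holes visible at about (31,481) and (368,481).

Request:
step_arm(
  commands=[0, 0, -0.02, 0.0, 0, 0, 0, 0, 0, -0.06, 0, 0, 0, 0.002, 0, 0, -0.12, 0, 0, 0, 0.004, 0, 0, -0.19, 0, 0, 0, 0.006, 0, 0, -0.27, 0, 0, 0, 0.008, 0, 0.001, -0.35, 0, 0, 0, 0.01, 0, 0.001, -0.43, 0, 0, 0, 0.012, 0, 0.002, -0.51, 0, 0, 0, 0.0135, 0, 0.002, -0.59, 0, 0, 0, 0.0135, 0, 0.002, -0.67, 0, 0, 0, 0.0135],
)

```text
clock: 5.25
position: [0.5176, -0.1104, 0.2758]
ee_rot: [0.764, 0.645, 0.0, -0.0]
ft_force: [1.5, 0.0, -5.5]
grip_width: 0.143
grasp_force: 78.2
```

Request:
step_arm(
  commands=[0, 0, -0.075, 0, 0, 0, 0, 0, 0, -0.145, 0, 0, 0, 0, 0, 0, -0.205, 0, 0, 0, 0, 0, 0, -0.25, 0, 0, 0, 0, 0, 0, -0.28, -0.02, 0, 0, 0, 0, 0, -0.296, -0.06, 0, 0, 0, 0, 0, -0.302, -0.12, 0, 0, 0, 0, 0, -0.302, -0.18, 0, 0, 0, 0, 0, -0.302, -0.23, 0, 0, 0, 0, 0, -0.302, -0.26, 0, 0, 0],
)

```text
clock: 6.5
position: [0.5172, -0.2889, 0.1185]
ee_rot: [0.764, 0.646, -0.0, -0.001]
ft_force: [1.1, -0.4, -6.8]
grip_width: 0.143
grasp_force: 78.3
```

```bash
python3 - <<'E'
from h import *
T,o=show();np.save("T2.npy",T);a=camera("scene")[:,:,::-1];b=camera("wrist")[:,:,::-1];cv2.imwrite("pics/s2.png",a);cv2.imwrite("pics/w2.png",b);cv2.imwrite("pics/l2.png",cv2.resize(np.vstack([a,b]),(400,600)))
E
```

```text
6.5 [ 0.5172 -0.2889  0.1185] y-yaw -9.58 z [-1.4e-03  6.0e-04 -1.0e+00] F [ 1.1 -0.4 -6.8] w 0.14321120999610196 g 78.29019069671631 j [-0.15  0.42  0.74  1.72 -0.31  1.12  0.51]
```

View pics/l2.png

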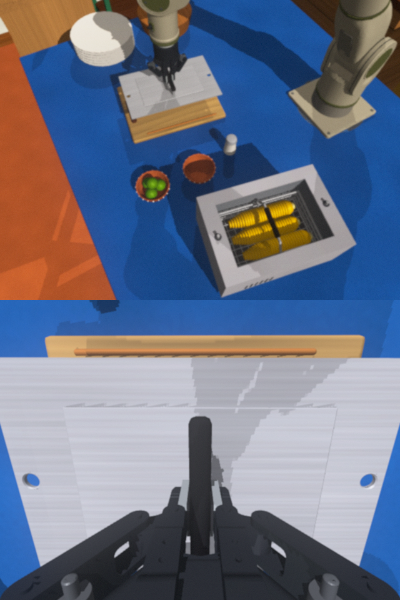

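The cover hangs level over the board. In the wrist half, the far board edge runs from (47,336) to (363,336), parallel to the cover. In the scene half, the open well shows the basket with its bail and three ears.

```bash
python3 - <<'E'
from h import *
T=np.load("T2.npy");im=cv2.imread("pics/w2.png");h=cv2.cvtColor(im,cv2.COLOR_BGR2HSV)
m=(h[...,0]>8)&(h[...,0]<28)&(h[...,1]>70)&(h[...,2]>90);m[100:]=0
b,a,_=rect(m);print(b.round().tolist())
i=np.argsort(b[:,1])[:2];P=[ray("wrist",b[k],.018,T) for k in i];c=sum(P)/2;d=P[0]-P[1]
print(P,c,np.linalg.norm(d),np.degrees(np.arctan2(d[1],d[0])),"centre",c[:2]-.13*np.array([.165,.986]))
# basket bar in scene at z
im=cv2.imread("pics/s2.png")
E
```

```text
[[73.0, 57.0], [582.0, 57.0], [582.0, 92.0], [73.0, 92.0]]
[array([ 0.37840904, -0.13705218,  0.018     ]), array([ 0.70535281, -0.19216584,  0.018     ])] [ 0.54188092 -0.16460901  0.018     ] 0.3315565487222125 170.43147808474163 centre [ 0.52043092 -0.29278901]
```

Request:
step_arm(
  commands=[0, 0.004, -0.0025, -0.03, 0, 0, 0, 0, 0.004, -0.0025, -0.06, 0, 0, 0, 0, 0.004, -0.0025, -0.085, 0, 0, 0, 0, 0.004, -0.0025, -0.1, 0, 0, 0, 0, 0.004, -0.0025, -0.109, 0, 0, 0, 0, 0.004, -0.0025, -0.114, 0, 0, 0, 0, 0.004, -0.0025, -0.118, 0, 0, 0, 0, 0.004, -0.0025, -0.121, 0, 0, 0, 0, 0.004, -0.0025, -0.123, 0, 0, 0, 0, 0.004, -0.0025, -0.123, 0, 0, 0],
)

```text
clock: 7.85
position: [0.5215, -0.2897, 0.046]
ee_rot: [0.763, 0.646, 0.0, 0.0]
ft_force: [0.2, 0.7, -6.0]
grip_width: 0.149
grasp_force: 78.5
```

Request:
step_arm(
  commands=[0, 0, 0, -0.001, 0, 0, 0, 0, 0, 0, -0.002, 0, 0, 0, 0, 0, 0, -0.003, 0, 0, 0, 0, 0, 0, -0.004, 0, 0, 0, 0, 0, 0, -0.005, 0, 0, 0, 0, 0, 0, -0.006, 0, 0, 0, 0, 0, 0, -0.006, 0, 0, 0, 0, 0, 0, -0.006, 0, 0, 0, 0, 0, 0, -0.006, 0, 0, 0, 0, 0, 0, -0.006, 0, 0, 0],
)

```text
clock: 9.1
position: [0.5215, -0.2897, 0.0425]
ee_rot: [0.763, 0.646, 0.0, 0.0]
ft_force: [-2.3, 3.1, 1.2]
grip_width: 0.146
grasp_force: 79.4
```

Request:
step_arm(
  commands=[5, 0, 0, 0, 0, 0, 0, 20, 0, 0, 0, 0, 0, 0, 50, 0, 0, 0, 0, 0, 0, 85, 0, 0, 0, 0, 0, 0, 85, 0, 0, 0, 0, 0, 0, 85, 0, 0, 0.02, 0, 0, 0, 85, 0, 0, 0.08, 0, 0, 0, 85, 0, 0, 0.18, 0, 0, 0, 85, 0, 0, 0.27, 0, 0, 0, 85, 0, 0, 0.36, 0, 0, 0],
)

```text
clock: 10.35
position: [0.5211, -0.2898, 0.2612]
ee_rot: [0.763, 0.646, 0.0, 0.0]
ft_force: [0.9, -0.2, -0.2]
grip_width: 0.995
grasp_force: 0.0
```

```bash
python3 - <<'E'
from h import *
T,o=show();a=camera("scene")[:,:,::-1];b=camera("top")[:,:,::-1];cv2.imwrite("pics/s3.png",a);cv2.imwrite("pics/t3.png",b)
cv2.imwrite("pics/l3.png",np.hstack([cv2.resize(a[230:,250:600],(400,286)),cv2.resize(b[130:416,:400],(400,286))]))
E
```

```text
10.35 [ 0.5211 -0.2898  0.2612] y-yaw -9.54 z [ 1.1e-03 -2.0e-04 -1.0e+00] F [ 0.9 -0.2 -0.2] w 0.995092286887866 g 0.0 j [-0.2   0.31  0.8   1.53 -0.22  1.39  0.44]
```

View pics/l3.png

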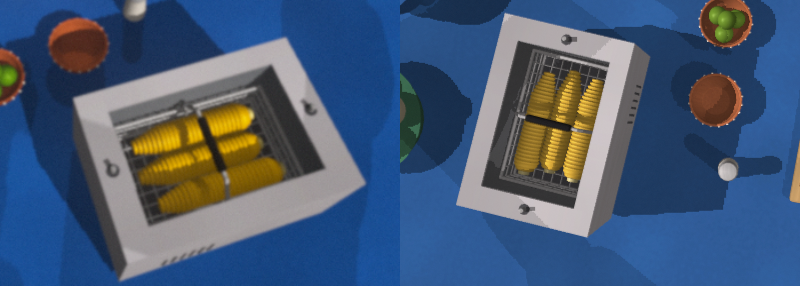

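View pics/t3.png

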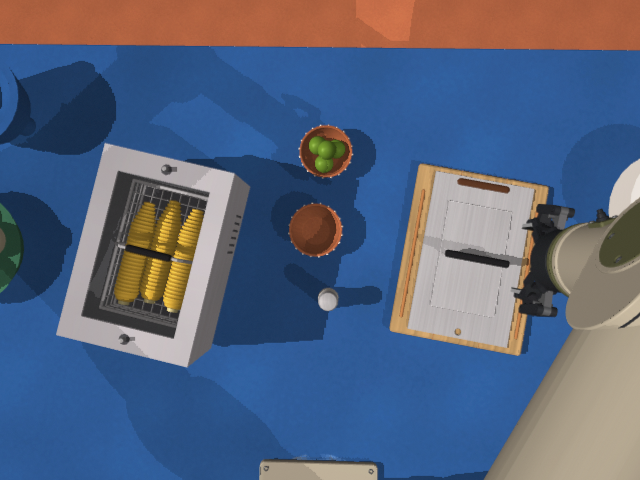

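The cover lies flat and inside the board. The basket bar in the top view runs from about (125,246) to (173,258), with the ears beneath it.

Request:
step_arm(
  commands=[85, 0, 0.06, 0.04, 0, 0, 0, 85, 0, 0.15, 0.08, 0, 0, -0.007, 85, 0, 0.25, 0.1, 0, 0, -0.014, 85, 0, 0.35, 0.1, 0, 0, -0.014, 85, 0, 0.45, 0.1, 0, 0, -0.014, 85, 0, 0.55, 0.1, 0, 0, -0.014, 85, 0, 0.65, 0.1, 0, 0, -0.014, 85, 0, 0.75, 0.1, 0, 0, -0.014, 85, 0, 0.85, 0.1, 0, 0, -0.014, 85, -0.003, 0.93, 0.1, 0, 0, -0.014],
)

```text
clock: 11.7
position: [0.5191, 0.2707, 0.3185]
ee_rot: [0.777, 0.63, 0.0, -0.0]
ft_force: [0.4, -0.2, -0.7]
grip_width: 1.0
grasp_force: 0.0
```

Request:
step_arm(
  commands=[85, 0, 0.03, -0.02, 0, 0, 0, 85, 0, 0.042, -0.04, 0, 0, 0, 85, 0, 0.042, -0.06, 0, 0, 0, 85, 0, 0.042, -0.07, 0, 0, 0, 85, 0, 0.042, -0.07, 0, 0, 0, 85, 0, 0.042, -0.07, 0, 0, 0, 85, 0, 0.042, -0.07, 0, 0, 0, 85, 0, 0.042, -0.07, 0, 0, 0, 85, 0, 0.042, -0.07, 0, 0, 0, 85, 0, 0.042, -0.07, 0, 0, 0],
)

```text
clock: 12.95
position: [0.5196, 0.2935, 0.2764]
ee_rot: [0.777, 0.629, 0.0, 0.0]
ft_force: [0.6, -0.0, -0.4]
grip_width: 0.993
grasp_force: 0.0
```

```bash
python3 - <<'E'
from h import *
T,o=show();np.save("T4.npy",T);im=camera("wrist")[:,:,::-1].copy();cv2.imwrite("pics/w4.png",im)
t=cv2.imread("pics/t3.png");s=cv2.imread("pics/s3.png")
def bar(n,im,x0,y0,x1,y1,T=None,th=50):
    m=np.zeros((480,640),bool);m[y0:y1,x0:x1]=im[y0:y1,x0:x1].max(2)<th
    b,a,_=rect(m);P=np.array([ray(n,q,.171,T)[:2] for q in b]);v=max((P[1]-P[0],P[2]-P[1]),key=np.linalg.norm)
    print(n,b.round().tolist(),P.mean(0).round(4),[np.linalg.norm(P[i]-P[i-1]).round(4) for i in range(2)],np.degrees(np.arctan2(v[1],v[0])))
bar("top",t,124,240,175,265);bar("scene",s,415,325,460,390)
bar("wrist",im,290,130,345,330,T,60)
E
```

```text
12.95 [0.5196 0.2935 0.2764] y-yaw -12.03 z [ 1.e-04  0.e+00 -1.e+00] F [ 0.6 -0.  -0.4] w 0.993101418456891 g 0.0 j [-0.93  0.26  0.42  1.49 -0.1   1.42 -0.72]
top [[125.0, 250.0], [126.0, 244.0], [171.0, 255.0], [170.0, 261.0]] [0.5196 0.292 ] [np.float64(0.0788), np.float64(0.011)] -102.79828601095386
scene [[422.0, 335.0], [428.0, 332.0], [447.0, 377.0], [441.0, 380.0]] [0.5233 0.2937] [np.float64(0.0757), np.float64(0.0114)] 77.62898369156693Traceback (most recent call last):
  File "<stdin>", line 9, in <module>
  File "<stdin>", line 6, in bar
  File "h.py", line 9, in rect
    c=max(cs,key=cv2.contourArea);return cv2.boxPoints(cv2.minAreaRect(c)),cv2.contourArea(c),c
ValueError: max() iterable argument is empty
```

View pics/w4.png

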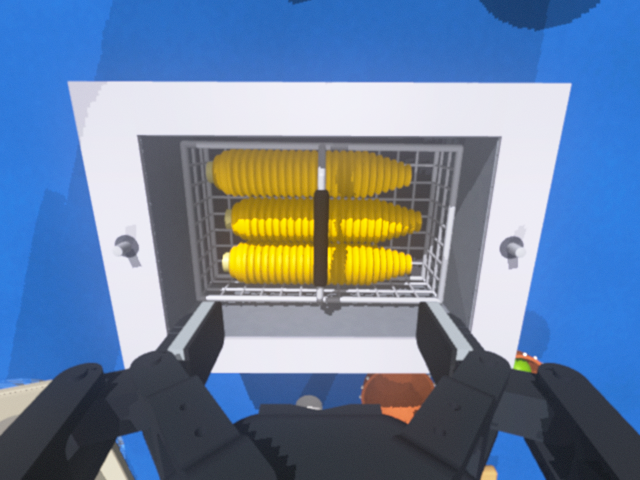

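The wrist view shows the basket bar at columns 314–328, rows 190–285. The three ears lie well inside the basket and the fingers clear the well rim.

```bash
python3 - <<'E'
from h import *
T=np.load("T4.npy");im=cv2.imread("pics/w4.png");h=im[180:295,300:345].max(2);m=np.zeros((480,640),bool);m[180:295,300:345]=h<85
b,a,_=rect(m);P=np.array([ray("wrist",q,.171,T)[:2] for q in b]);v=max((P[1]-P[0],P[2]-P[1]),key=np.linalg.norm)
print(b.round().tolist(),P.mean(0),np.linalg.norm(P[1]-P[0]),np.linalg.norm(P[2]-P[1]),np.degrees(np.arctan2(v[1],v[0])))
p=[ray("wrist",q,.193,T) for q in((511,243),(127,243))];print(sum(p)/2,np.linalg.norm(p[0]-p[1]))
E
```

```text
[[314.0, 191.0], [328.0, 191.0], [328.0, 286.0], [314.0, 286.0]] [0.51981307 0.29393928] 0.010398210840760577 0.07683279898788287 -101.5678479769222
[0.51928189 0.29891466 0.193     ] 0.27229280839191966
```

Request:
step_arm(
  commands=[85, 0.001, 0, -0.06, 0, 0, 0, 85, 0.001, 0, -0.12, 0, 0, 0, 85, 0.001, 0, -0.17, 0, 0, 0, 85, 0.001, 0, -0.205, 0, 0, 0, 85, 0.001, 0, -0.219, 0, 0, 0, 40, 0.001, 0, -0.22, 0, 0, 0, 0, 0.001, 0, -0.22, 0, 0, 0, 0, 0.001, 0, -0.22, 0, 0, 0, 0, 0.001, 0, -0.22, 0, 0, 0, 0, 0.001, 0, -0.22, 0, 0, 0],
  squeeze=110,
)

```text
clock: 14.25
position: [0.5204, 0.2937, 0.1451]
ee_rot: [0.777, 0.629, 0.0, -0.0]
ft_force: [-3.1, -1.1, 5.0]
grip_width: 0.118
grasp_force: 107.7
```

Request:
step_arm(
  commands=[0, 0, 0, 0.004, 0, 0, 0, 0, 0, 0, 0.01, 0, 0, 0, 0, 0, 0, 0.018, 0, 0, 0, 0, 0, 0, 0.028, 0, 0, 0, 0, 0, 0, 0.04, 0, 0, 0, 0, 0, 0, 0.052, 0, 0, 0, 0, 0, 0, 0.062, 0, 0, 0, 0, 0, 0, 0.068, 0, 0, 0, 0, 0, 0, 0.07, 0, 0, 0, 0, 0, 0, 0.07, 0, 0, 0],
)

```text
clock: 15.5
position: [0.5202, 0.2935, 0.1862]
ee_rot: [0.777, 0.629, -0.0, 0.0]
ft_force: [-0.4, 0.2, -7.7]
grip_width: 0.115
grasp_force: 107.3
```

```bash
python3 - <<'E'
from h import *
T,o=show();print(o["torque"]);np.save("T5.npy",T);a=camera("scene")[:,:,::-1];b=camera("wrist")[:,:,::-1];cv2.imwrite("pics/s5.png",a);cv2.imwrite("pics/w5.png",b);cv2.imwrite("pics/l5.png",np.hstack([cv2.resize(a[200:470,270:630],(400,300)),cv2.resize(b,(400,300))]))
E
```

```text
15.5 [0.5202 0.2935 0.1862] y-yaw -12.03 z [-1.e-04 -1.e-04 -1.e+00] F [-0.4  0.2 -7.7] w 0.11465028532431372 g 107.28114008903503 j [-0.92  0.31  0.41  1.62 -0.13  1.24 -0.7 ]
[0.00657392 0.00989988 0.00895863]
```

View pics/l5.png

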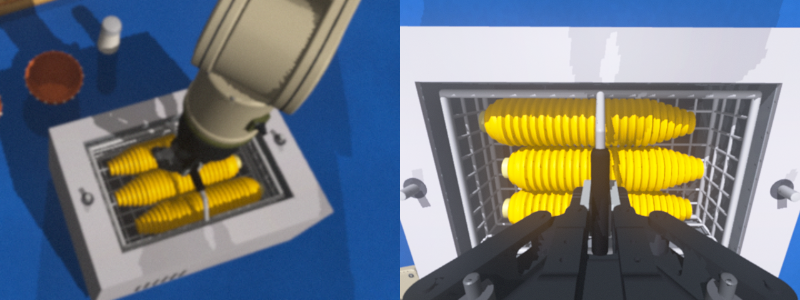

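The basket is up 4 cm and hangs centred and level. All three ears are in it, and the rim shows a gap all round. I'll continue straight up.

Request:
step_arm(
  commands=[0, 0, 0, 0.006, 0, 0, 0, 0, 0, 0, 0.018, 0, 0, 0, 0, 0, 0, 0.034, 0, 0, 0, 0, 0, 0, 0.054, 0, 0, 0, 0, 0, 0, 0.076, 0, 0, 0, 0, 0, 0, 0.1, 0, 0, 0, 0, 0, 0, 0.124, 0, 0, 0, 0, 0, 0, 0.148, 0, 0, 0, 0, 0, 0, 0.17, 0, 0, 0, 0, 0, 0, 0.188, 0, 0, 0],
)

```text
clock: 16.85
position: [0.5203, 0.2936, 0.3001]
ee_rot: [0.777, 0.629, 0.0, 0.0]
ft_force: [-0.0, -0.4, -7.0]
grip_width: 0.115
grasp_force: 107.3
```

Request:
step_arm(
  commands=[0, 0, 0, 0.016, 0, 0, 0, 0, 0, 0, 0.026, 0, 0, 0, 0, 0, 0, 0.032, 0, 0, 0, 0, 0, 0, 0.034, 0, 0, 0, 0, 0, 0, 0.034, 0, 0, 0, 0, 0, 0, 0.034, 0, 0, 0, 0, 0, 0, 0.034, 0, 0, 0, 0, 0, 0, 0.034, 0, 0, 0, 0, 0, 0, 0.034, 0, 0, 0, 0, 0, 0, 0.034, 0, 0, 0],
)

```text
clock: 18.1
position: [0.5202, 0.2936, 0.3195]
ee_rot: [0.777, 0.629, 0.0, 0.0]
ft_force: [-0.6, -0.3, -8.1]
grip_width: 0.122
grasp_force: 107.3
```

```bash
python3 - <<'E'
from h import *
T,o=show();a=camera("scene")[:,:,::-1];b=camera("wrist")[:,:,::-1];c=camera("top")[:,:,::-1];cv2.imwrite("pics/l6.png",np.vstack([np.hstack([cv2.resize(a,(400,300)),cv2.resize(b,(400,300))]),np.hstack([cv2.resize(c,(400,300)),cv2.resize(a[150:420,270:630],(400,300))])]))
E
```

```text
18.1 [0.5202 0.2936 0.3195] y-yaw -12.03 z [ 1.e-04  0.e+00 -1.e+00] F [-0.6 -0.3 -8.1] w 0.1219406672677821 g 107.3302960395813 j [-0.93  0.25  0.42  1.41 -0.1   1.5  -0.72]
```

View pics/l6.png

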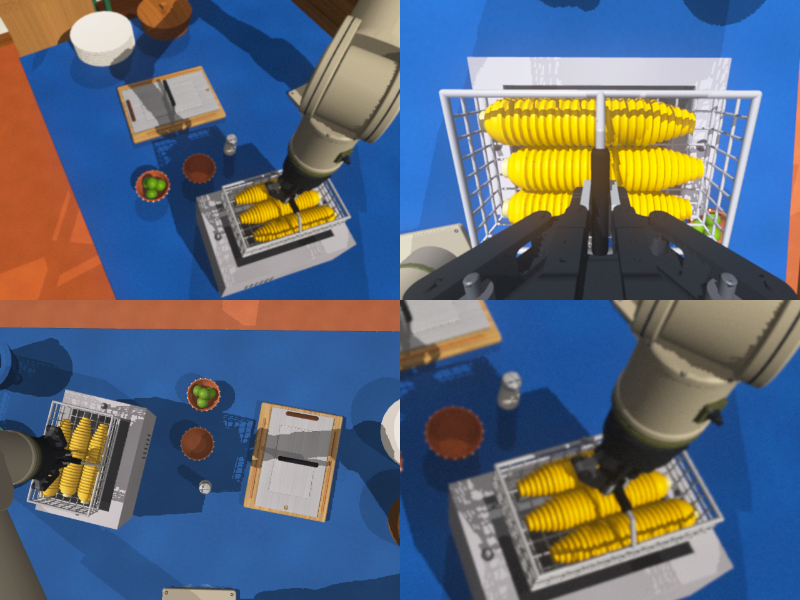

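The basket is held level above the well, its underside at z ≈ 0.244, about 6.4 cm above the warmer's top. All three ears are in it, the cover lies flat on the board, and the bowls and shaker haven't moved.

```bash
python3 -c "
from workcell import *
print(hand_in())"
```

```text
the job is handed in; nothing more can be done
None
```

I handed the job in after about 18 s on the robot's clock: the cover lies flat on the board, and the basket of three ears is held level about 6.4 cm above the warmer's top, over the open well; no verdict was returned.

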